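# Clamp a shaft with a T-key down the guide tube

### The job

Clamp the small stepped shaft in the V-jaw fixture: take the T-key from its stand, lower it down the fixture's guide tube, feel for the recessed square spindle without forcing the key, let the socket drop fully over it, and turn it clockwise (seen from above) until the spring pad grips the shaft firmly; stop there, well before the pad's spring is squeezed solid. Then lift the key out and put it back upright, fully home in its stand, leaving the other things on the bench alone.

Things in the scene. Friction and masses are not known exactly. Their poses are not given: they have to be found in the camera images.
- t_key: T-key of dark steel, 0.22 to 0.37 kg, standing upright in its stand; origin at the middle of its foot, z up the shank, x along the cross bar. Foot 30 mm round with a square socket 17.8 mm across and 18 mm deep, its flats square to x and y; shank 16 mm round.
- key_grip (a point): Centre of the key's hub, 130 mm above the foot, where it is gripped: a block 30 mm along the cross bar (x), 20 mm across its two gripping flats (y), 24 mm high. The bright cross bar, 9 mm thick and 106 mm long with its ball ends, runs through it along x. Axes as the key.
- key_foot (a point): Middle of the key's foot, the lower end with the square socket. Axes as the key.
- clamp_fixture: V-jaw holding fixture bolted to the bench, grey base 172 x 90 x 16 mm; origin under the guide tube's axis, z up, x towards the V-jaw (its steel jaw, 42 mm high over the bench, has its seat for the shaft 75 mm from the origin). The cam housing, 58 x 60 mm, is 56 mm high, the guide tube on it ends 122 mm above the bench.
- tube_mouth (a point): Centre of the guide tube's flared mouth, 122 mm above the bench; bore 32 mm, flare 42 mm. Down its axis stands a 16 mm square spindle, its top 82 mm below the mouth; the key is home when its foot meets the spindle's collar, 96 mm below. The square may stand at any angle, and fits the socket with 0.12 rad play either way; at the edge of the fit it can catch part way. Axes are the fixture's.
- spring_pad: Sprung pad, 36 x 20 x 8 mm, on the ram that leaves the housing towards the V-jaw (x, as the fixture). Clockwise turning drives the ram out 6 mm per rad (anticlockwise: stop after 0.3 to 0.7 rad); the shaft is home and the spring begins to yield after 0.35 to 0.75 rad. The spring takes 10 N per mm, solid at 4.5 mm: 12 to 20 N is a firm grip, over 36 N too hard. Origin on the tube axis, 16 mm up.
- stepped_shaft: Small stepped steel shaft, 90 mm tall on a collar of 32 mm, standing upright and loose on the fixture's base between pad and V-jaw; origin under its centre. The pad pushes it home. Moment on the key: 0.22 N m while it turns free and about 0.1 when held still between steps; each 10 N of grip adds 0.04 to 0.06 N m. The spindle locks itself: the grip stays when the key is slackened and lifted out.
- stand_mouth (a point): Centre of the flared mouth of the key stand, 66 mm above the bench: an upright aluminium socket of 33 mm bore on a round foot of 80 mm, fixed. Its floor is 56 mm below the mouth; the key is home when its foot stands on it.
- brass_bush: Flanged brass bush, 48 mm across, 30 mm high, a bystander; origin under its centre.
- thread_ring: Knurled steel thread ring, 45 mm across, 14 mm high, a bystander; origin under its centre.
- micrometer: Micrometer, 140 x 45 x 18 mm, lying flat, a bystander; origin under its centre.
- stepped_shaft_long: Longer stepped shaft, 140 mm, 28 mm thick, lying on the bench, a bystander; origin under its centre.
There are look-alikes about, which are no part of the job. Of the things that look like the t_key, the smallest one is meant.

How it is judged:
By the outcome, as a careful person would: the job done as asked, in the order asked, and still so for the second after the job is handed in, with the robot touching nothing.
It also fails if it takes over 69 s, if anything falls off the work surface, if the arm or the gripper's body presses on something with over 40 N, if the wrist force passes 120 N, or if a joint passes its speed limit or range.

### The arm

A 6-joint arm with a two-finger parallel gripper is mounted at the origin on a cart in front of the work surface, level with it; the furniture and walls round the work are solid. World frame = base frame: x ahead of the robot, y to its left, z up, the work surface at z = 0. Lengths are in m, angles in rad, forces in N, time in s.
With the tool pointing down it reaches from about 0.3 to 1 m from the base axis. Payload 5.1 kg.
Tool frame: the origin (TCP) lies on the front face of the gripper's body, between the roots of the fingers; the fingertips stand 78 mm ahead of it and the grasp point (between the pads) lies 59 mm ahead of it; z points along the fingers, x is the direction in which the jaws open and shut, and the axes are right-handed (so a half turn about z gives the same grasp; the last joint's range is limited). The gripper opens to 95 mm and grips with 3 to 60 N. Pads are 20 mm wide; open, the fingers measure 119 mm over their backs; the gripper's body (75 mm by 180 mm) begins 59 mm behind the grasp point.
Start: joints at [1.141, 0.124, 1.65, -0, 1.367, -0.083], TCP at [0.221, 0.611, 0.292] pointing down, gripper open.
Joint ranges: [-2.61, 2.61], [-1.02, 2.33], [0.03, 2.71], [-1.35, 4.49], [0.32, 2.68], [-2.91, 2.91]. Speed limits (rad/s): [2.57, 2.57, 3.14, 3.14, 3.14, 3.14].

### API

Orientations are given as a unit quaternion [w, x, y, z].
In Python, from rig import robot, optics gives the robot as it stands.
- The arm moves only by the tool send_rows, never from a script. Its argument "steps" is a list of rows, each an object with "delta_rot": the turn, a rotation vector about the world's x, y, z in degrees, a list of three; "xyz": the shift along the world's x, y, z in mm, a list of three; "claw": the finger opening in mm, from 0 to 95.1. In form: [{"delta_rot": [wx, wy, wz], "xyz": [x, y, z], "claw": claw}, ...]. A call has 1 to 8 rows; each row shifts and turns the commanded pose from where the row before left it; what a row does not reach is not made up. A row lasts 1/12 s, in which the tool goes at most 41.7 mm and 7.16 degrees, less where a joint would pass 70% of its speed; a pose out of reach is approached as far as the arm can. A call with a gripper value outside its range is refused whole. The fingers move at their own pace and stop on an object; the grip force is fixed at half the most. Time passes only in rows, so rows that do not move let the fingers close. It gives the time, the measured TCP pose, the force and the opening at its end, in the units of the state.
- robot.read_state(): the state, without advancing time (a new reading comes with each control period).
- optics.snapshot(name): name is "scene" or "top" or "wrist"; returns a dict with "img" (420x560x3 uint8, red, green, blue), "fx", "fy", "cx", "cy" (pixels), "k1" (the pictures are not rectified: a ray, as slopes to the right and down, at radius r is drawn at 1 + k1 r^2 times it, then the intrinsics apply), "position" and "rotation" of the camera in the world; the wrist camera has in their place "tool_from_camera" (4x4, takes a point from camera to tool coordinates, whose origin is the TCP and whose axes are the tool frame's). Camera axes: x right, y up, looking along -z (the intrinsics and any distortion apply to the point x, -y, -z); pixel columns grow to the right and rows downward; lengths in m; the calibration is good to about 2 mm. A picture is of the moment at which its call begins: read the wrist's pose just before it. There is no depth.
- robot.job_done(): hands the job in, once; it reports no verdict.
The state is a dict: "time_s": time; "qpos": joint angles; "qvel": joint speeds; "joint_torque": joint torques, N m; "ee_pos": TCP position; "orientation": TCP orientation; "contact_force": force on the tool from outside, world axes, zero at the start; "ft_torque": the same for the moment, N m; "opening": opening from 0.0 (shut) to 1.0 (fully open).
Only numpy, scipy, OpenCV 4.12 (cv2) and the standard library are available. Lean on these libraries where they do the work, as an engineer would, in place of code of your own. Each camera call takes 0.05 s, during which the arm holds its last target. There are 200 camera calls.

## Working session

There is one attempt and no reset: what is moved stays moved. The work goes in short steps, Python scripts to look and compute and a tool call to move; the robot and the scene stay as the last step left them, time stands still between calls to the robot, and variables do not carry over. Pictures are saved under pics/ and viewed, about 8 in all and at most 12, crops included, and the job is handed in when it is done.

Besides the shell and the picture viewer there is one more tool, called after "Emit:" by a JSON object that holds its "api" and its "payload". send_rows: Moves the arm, as the interface text tells. Its arguments: {"type":"object","properties":{"steps":{"type":"array","items":{"type":"object","properties":{"delta_rot":{"type":"array","items":{"type":"number"}},"xyz":{"type":"array","items":{"type":"number"}},"claw":{"type":"number"}}}}},"required":["steps"]}

```bash
mkdir -p pics; cat > h.py <<'E'
import numpy as np, cv2
from rig import robot, optics
from scipy.spatial.transform import Rotation as R
def snap(n):
    s=robot.read_state(); d=optics.snapshot(n)
    if n=="wrist":
        q=s["orientation"]; T=np.eye(4); T[:3,:3]=R.from_quat([q[1],q[2],q[3],q[0]]).as_matrix(); T[:3,3]=s["ee_pos"]
        M=T@np.array(d["tool_from_camera"]); d["position"]=M[:3,3]; d["rotation"]=M[:3,:3]
    return d
def ray(d,u,v):
    k=float(d["k1"]); x=(u-d["cx"])/d["fx"]; y=(v-d["cy"])/d["fy"]
    a,b=x,y
    for _ in range(30):
        f=1+k*(a*a+b*b); a,b=x/f,y/f
    return np.array(d["position"]),np.array(d["rotation"])@np.array([a,-b,-1.])
def onz(d,u,v,z):
    p,r=ray(d,u,v); return p+r*(z-p[2])/r[2]
def proj(d,P):
    c=np.array(d["rotation"]).T@(np.array(P)-np.array(d["position"])); a=c[0]/-c[2]; b=-c[1]/-c[2]
    f=1+d["k1"]*(a*a+b*b); return d["fx"]*a*f+d["cx"], d["fy"]*b*f+d["cy"]
def save(d,n,crop=None,s=1):
    im=d["img"][:,:,::-1]
    if crop: im=im[crop[1]:crop[3],crop[0]:crop[2]]
    cv2.imwrite("pics/"+n,cv2.resize(im,None,fx=s,fy=s,interpolation=cv2.INTER_CUBIC))
E
python3 - <<'E'
from h import *
for n in ["scene","top"]:
    d=snap(n); save(d,n+"0.png"); print(n,d["fx"],d["cx"],d["cy"],d["k1"],d["position"],np.round(d["rotation"],3).tolist())
s=robot.read_state(); print(s)
E
```

```text
scene 411.53265820537655 282.1649133144714 217.13478142171954 -0.1106676185314786 [ 0.12144552 -0.37319809  0.5919243 ] [0.828, 0.491, -0.136, -0.233]
top 424.9640195347574 279.78791446046375 206.68419718898303 -0.06257325800114219 [0.43836953 0.39954184 1.07562615] [-0.697, -0.049, 0.049, 0.714]
{'time_s': 0.1, 'qpos': array([ 1.14134946e+00,  1.24463194e-01,  1.65155537e+00,  2.06851501e-05,
        1.36748246e+00, -8.26108858e-02]), 'qvel': array([-0.00107096,  0.00208365, -0.00238833, -0.00144298, -0.00111426,
        0.00056618]), 'joint_torque': array([ 6.54170653e-04, -4.18878329e+01, -3.61097646e+01,  7.76983495e-02,
        4.61436971e-02, -7.05196294e-05]), 'ee_pos': array([0.22079746, 0.61088409, 0.29108414]), 'orientation': array([ 4.73110281e-04,  8.18512867e-01,  5.74487403e-01, -8.28693625e-04]), 'contact_force': array([-1.20225023,  0.49225002, -0.11074787]), 'ft_torque': array([-0.0157278 ,  0.0010453 ,  0.00900466]), 'opening': 0.998636378722386}
```

View pics/scene0.png

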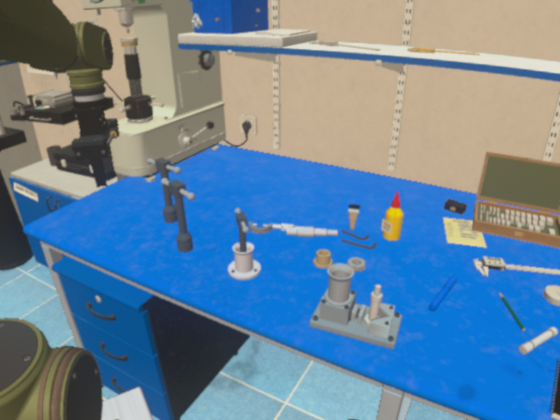

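View pics/top0.png

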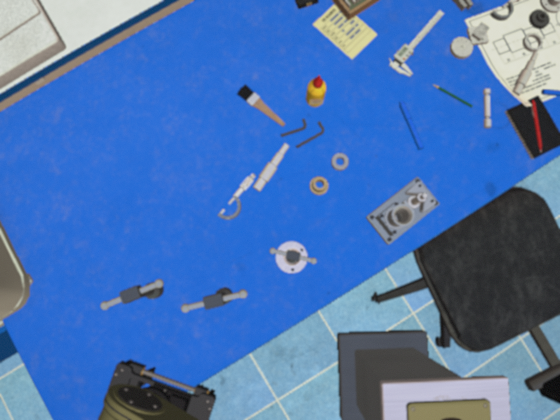

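```bash
sed -i 's/^def ray/def _fix(d):\n    r=np.array(d["rotation"])\n    if r.shape==(4,): d["rotation"]=R.from_quat(r[[1,2,3,0]]).as_matrix()\n    return d\ndef ray/; s/^    return d$/    return _fix(d)/' h.py; sed -i '/^def _fix/,/^def ray/s/return _fix(d)/return d/' h.py
python3 - <<'E'
from h import *
t=snap("top"); s=snap("scene")
a=cv2.resize(t["img"][220:330,90:350,::-1],None,fx=3,fy=3,interpolation=cv2.INTER_CUBIC)[:, :780]
b=cv2.resize(s["img"][190:350,150:410,::-1],None,fx=3,fy=3,interpolation=cv2.INTER_CUBIC)
c=cv2.resize(t["img"][160:260,340:470,::-1],None,fx=6,fy=6,interpolation=cv2.INTER_CUBIC)
cv2.imwrite("pics/a.png",np.vstack([a[:, :780],])); cv2.imwrite("pics/b.png",b); cv2.imwrite("pics/c.png",c)
for n,(u,v),z in [("stand foot",(292,257),.008),("bar L",(272,251),.14),("bar R",(314,262),.14),("tube",(404,216),.122),("bush",(319,185),.03),("longkeyhub",(216,299),.2)]: print(n,onz(t,u,v,z).round(3))
print(onz(s,243,269,0.005).round(3), onz(s,340,270,.122).round(3))
E
```

```text
stand foot [0.46  0.371 0.008]
bar L [0.471 0.418 0.14 ]
bar R [0.445 0.327 0.14 ]
tube [0.543 0.117 0.122]
bush [0.636 0.299 0.03 ]
longkeyhub [0.375 0.533 0.2  ]
[0.459 0.37  0.005] [0.549 0.121 0.122]
```

View pics/b.png

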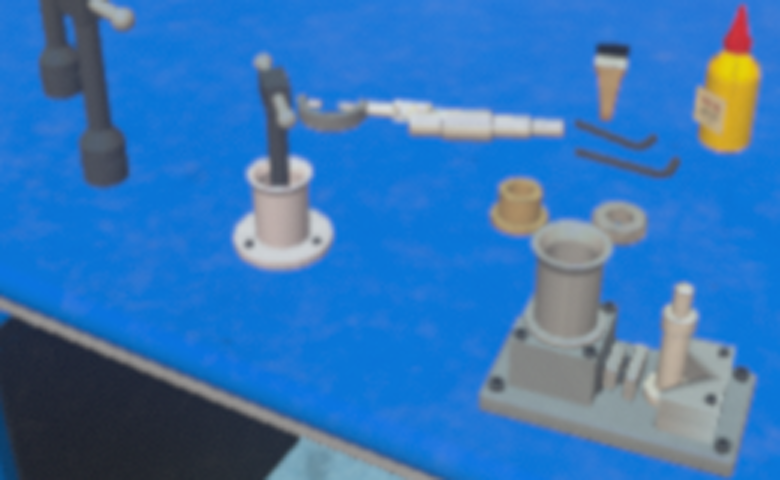

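View pics/c.png

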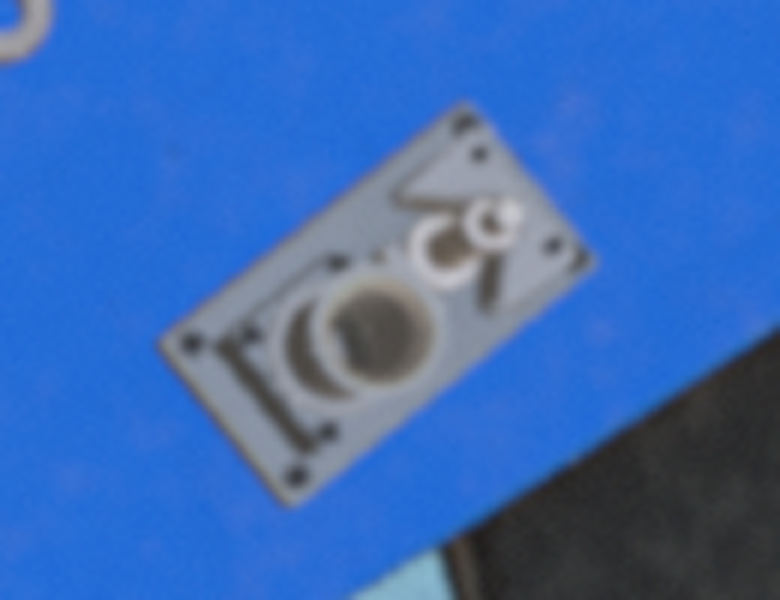

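View pics/a.png

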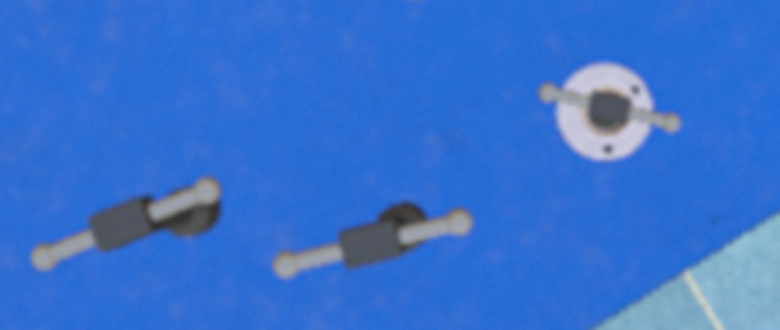

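Candidates in the top view: free T‑keys at (130,295) and (216,299), both larger. The smallest is the one in the stand, at (292,257), and the crop confirms it. The tube mouth is near top (403,215) and the shaft near (420,198). I'll go above the key.

Emit:
{"api": "send_rows", "payload": {"steps": [{"xyz": [0,0,40],"delta_rot": [0,0,-7],"claw": 95},{"xyz": [0,0,40],"delta_rot": [0,0,-7],"claw": 95},{"xyz": [20,-20,20],"delta_rot": [0,0,-7],"claw": 95},{"xyz": [22,-22,0],"delta_rot": [0,0,-7],"claw": 95},{"xyz": [22,-22,0],"delta_rot": [0,0,-7],"claw": 95},{"xyz": [22,-22,0],"delta_rot": [0,0,-7],"claw": 95},{"xyz": [22,-22,0],"delta_rot": [0,0,-7],"claw": 95},{"xyz": [22,-22,0],"delta_rot": [0,0,-7],"claw": 95}]}}

```text
time_s: 0.87
ee_pos: [0.3517, 0.4801, 0.3921]
orientation: [0.0, 0.993, 0.12, -0.0]
contact_force: [0.7, 0.3, 0.6]
opening: 1.001
```

Emit:
{"api": "send_rows", "payload": {"steps": [{"xyz": [22,-22,0],"delta_rot": [0,0,-7],"claw": 95},{"xyz": [22,-22,0],"delta_rot": [0,0,-7],"claw": 95},{"xyz": [22,-22,0],"delta_rot": [0,0,-7],"claw": 95},{"xyz": [22,-22,0],"delta_rot": [0,0,-7],"claw": 95},{"xyz": [20,-20,0],"delta_rot": [0,0,-2],"claw": 95},{"xyz": [0,0,-20],"delta_rot": [0,0,0],"claw": 95},{"xyz": [0,0,0],"delta_rot": [0,0,0],"claw": 95}]}}

```text
time_s: 1.45
ee_pos: [0.4592, 0.3715, 0.3686]
orientation: [0.002, 0.99, -0.139, -0.002]
contact_force: [-0.4, -0.8, -1.3]
opening: 0.999
```

```bash
python3 - <<'E'
from h import *
s=robot.read_state(); print(s["ee_pos"],s["orientation"],s["qpos"],s["contact_force"],s["time_s"])
d=snap("wrist"); save(d,"w1.png"); print(d["fx"],d["position"],np.array(d["tool_from_camera"]).round(3).tolist())
print(proj(d,[.458,.373,.14]),proj(d,[.471,.418,.14]))
E
```

```text
[0.45919059 0.37148783 0.36863495] [ 0.00184405  0.99022672 -0.13943904 -0.00209554] [ 5.89319217e-01 -4.03091718e-02  1.69238051e+00  4.23496827e-05
  1.49510393e+00  8.69106793e-01] [-0.37676742 -0.82679534 -1.322906  ] 1.45
297.5074721614645 [0.47829551 0.43563632 0.46266446] [[1.0, 0.0, 0.001, 0.0], [0.0, -0.971, -0.241, -0.067], [0.001, 0.241, -0.971, -0.094], [0.0, 0.0, 0.0, 1.0]]
(np.float64(277.0896780056978), np.float64(200.09001274064067)) (np.float64(277.1112582580091), np.float64(157.0421557313054))
```

View pics/w1.png

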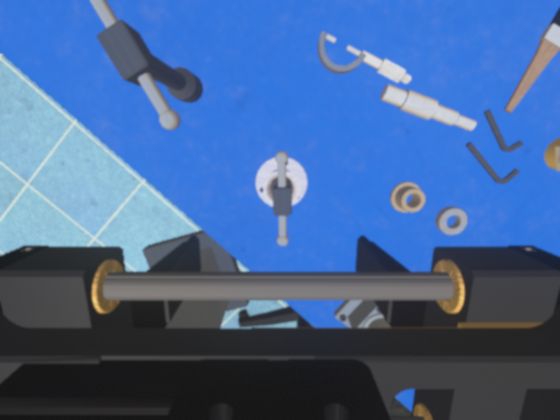

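The wrist view shows the bar balls at about (282,159) and (283,240), and the hub at (282,199). The jaws are nearly square to the bar.

```bash
python3 - <<'E'
from h import *
d=snap("wrist"); g=cv2.cvtColor(d["img"],cv2.COLOR_RGB2HSV)
# non-blue pixels in balls regions
def cen(box):
    x0,y0,x1,y1=box; h=g[y0:y1,x0:x1]; m=(h[...,1]<90); ys,xs=np.nonzero(m); return xs.mean()+x0,ys.mean()+y0,m.sum()
for b in [(270,230,296,246),(272,172,293,182)]: print(cen(b))
for p in [(282,159),(282.5,240.5),(282,199)]: print(onz(d,*p,.14).round(4))
print(onz(d,282,182,0.008).round(4), onz(d,359,313,.122))
a=onz(d,282,159,.14);b=onz(d,282.5,240.5,.14); print(np.degrees(np.arctan2(*(b-a)[1::-1])), (a+b)/2, np.linalg.norm(a-b))
q=robot.read_state()["orientation"]; print(np.degrees(2*np.arctan2(q[2],q[1])))
E
```

```text
(np.float64(282.7708333333333), np.float64(237.625), np.int64(144))
(np.float64(282.0), np.float64(176.5), np.int64(210))
[0.4749 0.4155 0.14  ]
[0.4504 0.3266 0.14  ]
[0.4631 0.3734 0.14  ]
[0.4644 0.3734 0.008 ] [0.5172044  0.19823854 0.122     ]
-105.40589424525515 [0.46268872 0.37102518 0.14      ] 0.09221927080743746
-15.876144973348403
```

Emit:
{"api": "send_rows", "payload": {"steps": [{"xyz": [2,0,-30],"claw": 95},{"xyz": [0,0,-30],"claw": 95},{"xyz": [0,0,-30],"claw": 95},{"xyz": [0,0,-30],"claw": 95},{"xyz": [0,0,-20],"claw": 95},{"xyz": [0,0,-10],"claw": 95},{"xyz": [0,0,0],"claw": 95}]}}

```text
validation failed for argument at $.st...
```

```bash
python3 - <<'E'
from h import *
d=snap("wrist"); save(d,"w2.png"); print(robot.read_state()["ee_pos"])
t=snap("top"); s=snap("scene")
save(s,"s2.png",(200,170,300,290),4)
E
```

```text
[0.45851779 0.37356205 0.37209168]
```

View pics/w2.png

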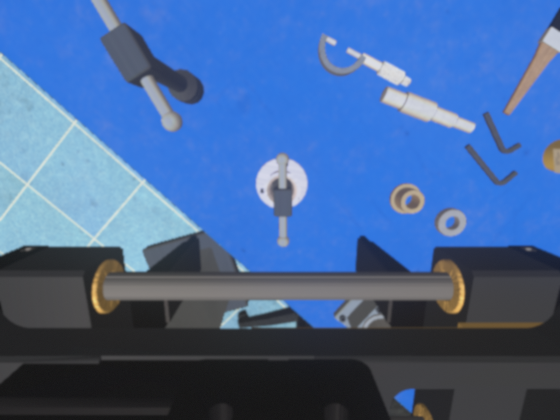

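Emit:
{"api": "send_rows", "payload": {"steps": [{"xyz": [3,-1,-30],"delta_rot": [0,0,0.5],"claw": 95},{"xyz": [0,0,-30],"delta_rot": [0,0,0],"claw": 95},{"xyz": [0,0,-30],"delta_rot": [0,0,0],"claw": 95},{"xyz": [0,0,-30],"delta_rot": [0,0,0],"claw": 95},{"xyz": [0,0,-30],"delta_rot": [0,0,0],"claw": 95},{"xyz": [0,0,-23],"delta_rot": [0,0,0],"claw": 95},{"xyz": [0,0,0],"delta_rot": [0,0,0],"claw": 95},{"xyz": [0,0,0],"delta_rot": [0,0,0],"claw": 95}]}}

```text
time_s: 2.37
ee_pos: [0.4612, 0.3726, 0.1987]
orientation: [0.001, 0.991, -0.133, -0.001]
contact_force: [0.3, -1.1, 0.4]
opening: 0.996
```

Emit:
{"api": "send_rows", "payload": {"steps": [{"xyz": [0,0,0],"delta_rot": [0,0,0],"claw": 50},{"xyz": [0,0,0],"delta_rot": [0,0,0],"claw": 30},{"xyz": [0,0,0],"delta_rot": [0,0,0],"claw": 30},{"xyz": [0,0,0],"delta_rot": [0,0,0],"claw": 30},{"xyz": [0,0,0],"delta_rot": [0,0,0],"claw": 30},{"xyz": [0,0,0],"delta_rot": [0,0,0],"claw": 30}]}}

```text
time_s: 2.87
ee_pos: [0.4621, 0.3724, 0.1999]
orientation: [-0.0, 0.991, -0.134, 0.0]
contact_force: [0.0, 0.7, -0.1]
opening: 0.634
```

```bash
python3 - <<'E'
from h import *
d=snap("wrist"); print(robot.read_state()["ee_pos"])
s=snap("scene"); t=snap("top")
im=np.hstack([cv2.resize(s["img"][170:290,200:300,::-1],(400,480)),cv2.resize(t["img"][215:305,245:335,::-1],(400,480))]); cv2.imwrite("pics/s2.png",im)
E
```

```text
[0.46207028 0.37230908 0.19965168]
```

View pics/s2.png

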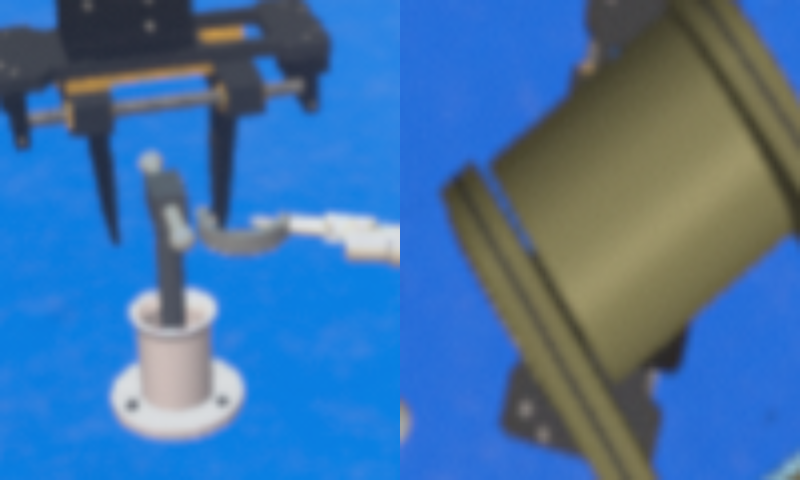

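Emit:
{"api": "send_rows", "payload": {"steps": [{"xyz": [0,0,0],"delta_rot": [0,0,0],"claw": 15},{"xyz": [0,0,0],"delta_rot": [0,0,0],"claw": 15},{"xyz": [0,0,0],"delta_rot": [0,0,0],"claw": 15},{"xyz": [0,0,0],"delta_rot": [0,0,0],"claw": 15},{"xyz": [0,0,0],"delta_rot": [0,0,0],"claw": 15},{"xyz": [0,0,0],"delta_rot": [0,0,0],"claw": 15},{"xyz": [0,0,0],"delta_rot": [0,0,0],"claw": 15},{"xyz": [0,0,0],"delta_rot": [0,0,0],"claw": 15}]}}

```text
time_s: 3.68
ee_pos: [0.4619, 0.3723, 0.1992]
orientation: [0.0, 0.991, -0.134, -0.0]
contact_force: [-0.1, -0.6, -1.1]
opening: 0.207
```

```bash
python3 - <<'E'
from h import *
s=robot.read_state(); print(s)
E
```

```text
{'time_s': 3.6833, 'qpos': array([ 5.87860222e-01,  7.58066055e-02,  1.86377066e+00, -9.81150619e-07,
        1.20208134e+00,  8.56128508e-01]), 'qvel': array([-0.00020324,  0.00051566, -0.00112046, -0.00026704,  0.00269162,
       -0.0017291 ]), 'joint_torque': array([ 7.71737471e-02, -3.77434337e+01, -3.41462588e+01,  1.04778029e-01,
        4.31361419e-03, -6.69696601e-04]), 'ee_pos': array([0.46193259, 0.3722729 , 0.19917596]), 'orientation': array([ 2.21383914e-05,  9.91017519e-01, -1.33732107e-01, -2.44476422e-05]), 'contact_force': array([-0.13769355, -0.63657418, -1.05601765]), 'ft_torque': array([-0.0549828 ,  0.01918204, -0.02685233]), 'opening': 0.207090341179348}
```

Emit:
{"api": "send_rows", "payload": {"steps": [{"xyz": [0,0,10],"delta_rot": [0,0,0],"claw": 15},{"xyz": [0,0,20],"delta_rot": [0,0,0],"claw": 15},{"xyz": [0,0,28],"delta_rot": [0,0,0],"claw": 15},{"xyz": [0,0,28],"delta_rot": [0,0,0],"claw": 15},{"xyz": [0,0,28],"delta_rot": [0,0,0],"claw": 15},{"xyz": [0,0,28],"delta_rot": [0,0,0],"claw": 15},{"xyz": [0,0,20],"delta_rot": [0,0,0],"claw": 15},{"xyz": [0,0,8],"delta_rot": [0,0,0],"claw": 15}]}}

```text
time_s: 4.35
ee_pos: [0.4624, 0.3727, 0.3741]
orientation: [-0.002, 0.991, -0.134, 0.002]
contact_force: [0.9, -0.3, -2.1]
opening: 0.208
```

```bash
python3 - <<'E'
from h import *
st=robot.read_state(); print(st["ee_pos"],st["opening"],st["contact_force"],st["ft_torque"])
s=snap("scene"); t=snap("top")
# rim points from first pictures
S=[(531/3+150-.33,246/3+190-.33),(612/3+150-.33,246/3+190-.33)]
sc=(340.2,271.7); tc=(402.35,214.8)
print("scene",onz(s,*sc,.122),"top",onz(t,*tc,.122))
def tri(*ds):
    A=np.zeros((3,3));b=np.zeros(3)
    for p,r in ds:
        r=r/np.linalg.norm(r);M=np.eye(3)-np.outer(r,r);A+=M;b+=M@p
    return np.linalg.solve(A,b)
print("tri",tri(ray(s,*sc),ray(t,*tc)))
print("width scene",np.linalg.norm(onz(s,*S[0],.122)-onz(s,*S[1],.122)))
# fixture base corners in top (z .016) from crop
C=[((u/6)+340-.4,(v/6)+160-.4) for u,v in [(165,345),(465,105),(595,262),(290,503)]]
P=np.array([onz(t,*c,.016) for c in C]); print(P.round(4), np.linalg.norm(P-np.roll(P,-1,0),axis=1))
x=(P[1]-P[0]+P[2]-P[3]); print("yaw",np.degrees(np.arctan2(x[1],x[0])))
save(s,"s3.png",(200,130,340,290),4)
save(snap("wrist"),"w3.png")
E
```

```text
[0.46244542 0.3727152  0.3740601 ] 0.20811716970968608 [ 0.88786309 -0.3120157  -2.1397958 ] [-0.13337876  0.08819852 -0.01814618]
scene [0.54619231 0.11607029 0.122     ] top [0.54571128 0.1208906  0.122     ]
tri [0.54722521 0.11929378 0.1192349 ]
width scene 0.051918745922180314
[[ 0.5541  0.1796  0.016 ]
 [ 0.6536  0.0454  0.016 ]
 [ 0.5847 -0.0056  0.016 ]
 [ 0.4866  0.1308  0.016 ]] [0.16708494 0.0857434  0.16791272 0.08330652]
yaw -53.8545431455795
```

View pics/s3.png

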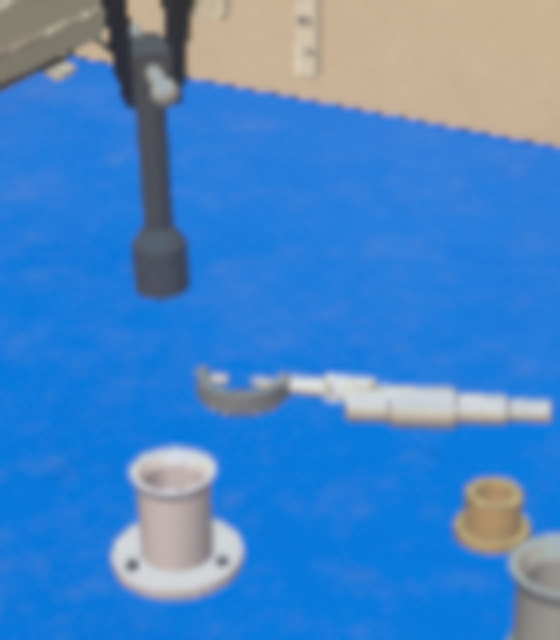

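```bash
python3 - <<'E'
from h import *
st=robot.read_state(); e=st["ee_pos"]; print(e)
s=snap("scene"); t=snap("top")
print("vert", proj(s,[e[0],e[1],e[2]-.059]),proj(s,[e[0],e[1],e[2]-.189]), "seen (237.6,148.6) (240,202.2)")
print("stand scene",onz(s,243,247.4,.066),"top foot",onz(t,291,256.6,.008))
w=snap("wrist"); print("foot in wrist",proj(w,[e[0],e[1],e[2]-.189]))
g=cv2.cvtColor(w["img"],cv2.COLOR_RGB2GRAY); 
cv2.imwrite("pics/w3.png",cv2.resize(w["img"][150:300,180:400,::-1],None,fx=3,fy=3))
E
```

```text
[0.46177523 0.37219448 0.36908553]
vert (np.float64(236.60344139358924), np.float64(147.73833069604325)) (np.float64(239.81329606534615), np.float64(203.6661082788027)) seen (237.6,148.6) (240,202.2)
stand scene [0.46208652 0.36974283 0.066     ] top foot [0.46059307 0.37355658 0.008     ]
foot in wrist (np.float64(278.5930353003739), np.float64(209.7128655901606))
```

View pics/w3.png

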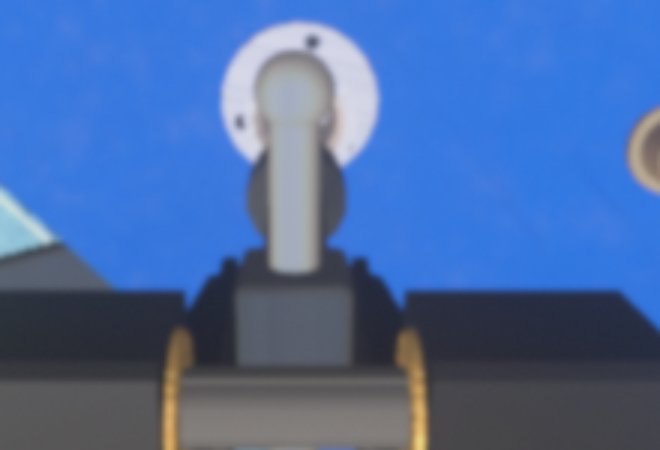

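Emit:
{"api": "send_rows", "payload": {"steps": [{"xyz": [5,-20,0],"delta_rot": [0,0,0],"claw": 15},{"xyz": [8,-39,0],"delta_rot": [0,0,0],"claw": 15},{"xyz": [8,-39,0],"delta_rot": [0,0,0],"claw": 15},{"xyz": [8,-39,0],"delta_rot": [0,0,0],"claw": 15},{"xyz": [8,-39,0],"delta_rot": [0,0,0],"claw": 15},{"xyz": [8,-39,0],"delta_rot": [0,0,0],"claw": 15},{"xyz": [8,-39,0],"delta_rot": [0,0,0],"claw": 15},{"xyz": [8,-39,0],"delta_rot": [0,0,0],"claw": 15}]}}

```text
time_s: 5.32
ee_pos: [0.5224, 0.0774, 0.3673]
orientation: [0.0, 0.991, -0.134, -0.001]
contact_force: [0.1, 0.6, -2.6]
opening: 0.213
```

Emit:
{"api": "send_rows", "payload": {"steps": [{"xyz": [5,-24,-10],"delta_rot": [0,0,0],"claw": 15},{"xyz": [0,0,-20],"delta_rot": [0,0,0],"claw": 15},{"xyz": [0,0,0],"delta_rot": [0,0,0],"claw": 15},{"xyz": [0,0,0],"delta_rot": [0,0,0],"claw": 15},{"xyz": [0,0,0],"delta_rot": [0,0,0],"claw": 15}]}}

```text
time_s: 5.73
ee_pos: [0.5277, 0.0558, 0.3388]
orientation: [-0.0, 0.991, -0.133, -0.001]
contact_force: [0.6, 0.2, -1.6]
opening: 0.207
```

```bash
python3 - <<'E'
from h import *
ims=[]
for i in range(6):
    w=snap("wrist"); ims.append(w["img"].astype(float))
st=robot.read_state(); print(st["ee_pos"],w["position"],st["opening"],st["time_s"])
print(proj(w,[.5465,.119,.122]),proj(w,[.5465,.119,.04]))
u,v=map(int,proj(w,[.5465,.119,.09])); im=np.mean(ims,0)
c=im[v-35:v+35,u-45:u+45,::-1]
b=np.clip((c-c.min())*(255/70),0,255)
cv2.imwrite("pics/w4.png",np.hstack([cv2.resize(x.astype(np.uint8),(400,311),interpolation=cv2.INTER_CUBIC) for x in (c,b)])); print(u-45,v-35)
np.savez("pics/w4.npz",im=im)
E
```

```text
[0.52808217 0.05586367 0.3400667 ] [0.54586374 0.12007192 0.43458586] 0.21120435672369167 6.0333
(np.float64(278.4540300254865), np.float64(141.05522382690316)) (np.float64(278.27150418474537), np.float64(140.87379848689886))
233 105
```

View pics/w4.png

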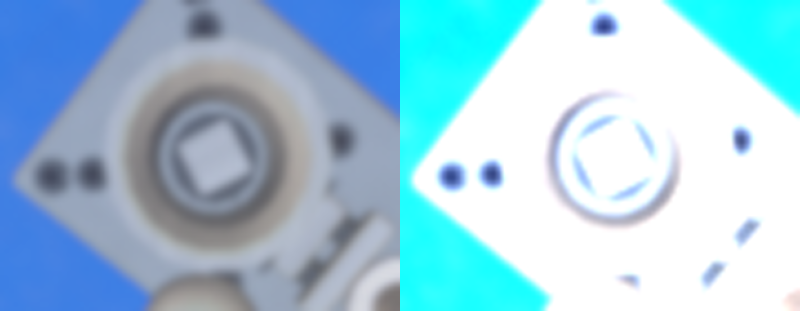

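```bash
python3 - <<'E'
from h import *
im=np.load("pics/w4.npz")["im"].astype(np.float32)
g=cv2.cvtColor(im.astype(np.uint8),cv2.COLOR_RGB2GRAY); 
c=cv2.resize(g[120:160,262:302],None,fx=8,fy=8,interpolation=cv2.INTER_CUBIC)
w=snap("wrist")
for th in (120,130,140,150,160):
    m=(c>th).astype(np.uint8); n,l,s,ce=cv2.connectedComponentsWithStats(m)
    k=l[int((140.3-120)*8),int((281.2-262)*8)]
    if k==0: continue
    r=cv2.minAreaRect(np.argwhere(l==k)[:,::-1].astype(np.float32)); p=np.array(r[0])/8+[262-.44,120-.44]
    print(th,np.array(r[1])/8,r[2],onz(w,*p,.04).round(4))
print(onz(w,281.4,138.5,.122).round(4)); st=robot.read_state(); q=st["orientation"];print(st["ee_pos"],np.degrees(2*np.arctan2(q[2],q[1])))
E
```

```text
120 [39.875 39.875] 90.0 [0.5508 0.1195 0.04  ]
130 [23.59051704 25.04396057] 26.56505012512207 [0.5499 0.1195 0.04  ]
140 [13.50365829 13.35601902] 62.35402297973633 [0.5498 0.1191 0.04  ]
150 [12.84204865 12.59223175] 62.927921295166016 [0.5498 0.119  0.04  ]
160 [12.08060074 11.87914944] 62.10273361206055 [0.5497 0.119  0.04  ]
[0.5499 0.1205 0.122 ]
[0.52804748 0.05572871 0.33990724] -15.321233468191549
```

Emit:
{"api": "send_rows", "payload": {"steps": [{"xyz": [4,12,0],"delta_rot": [0,0,5],"claw": 15},{"xyz": [5,17,0],"delta_rot": [0,0,6],"claw": 15},{"xyz": [5,17,0],"delta_rot": [0,0,6],"claw": 15},{"xyz": [4.5,12,0],"delta_rot": [0,0,6],"claw": 15},{"xyz": [2,5.5,0],"delta_rot": [0,0,4.5],"claw": 15},{"xyz": [0,0,-15],"delta_rot": [0,0,0],"claw": 15},{"xyz": [0,0,-10],"delta_rot": [0,0,0],"claw": 15},{"xyz": [0,0,0],"delta_rot": [0,0,0],"claw": 15}]}}

```text
time_s: 6.75
ee_pos: [0.5473, 0.1188, 0.3111]
orientation: [0.0, 0.994, 0.106, -0.003]
contact_force: [-0.4, 0.2, -2.7]
opening: 0.213
```

```bash
cat > s.py <<'E'
from h import *
s=robot.read_state(); q=s["orientation"]
print(round(s["time_s"],2),s["ee_pos"].round(4),"yaw",round(float(np.degrees(2*np.arctan2(q[2],q[1]))),2),"F",s["contact_force"].round(2),"M",s["ft_torque"].round(3),"op",round(float(s["opening"]),3),"q6",round(float(s["qpos"][5]),2),"tilt",q[[0,3]].round(3))
E
python3 - <<'E'
from h import *
st=robot.read_state(); e=st["ee_pos"]; s=snap("scene"); 
exec(open("s.py").read())
E
```

```text
6.8 [0.5476 0.1187 0.3123] yaw 12.12 F [-0.22  0.08 -2.28] M [-0.082  0.064 -0.012] op 0.209 q6 -0.09 tilt [ 0.    -0.002]
```

Emit:
{"api": "send_rows", "payload": {"steps": [{"xyz": [0,0,-6],"delta_rot": [0,0,0],"claw": 15},{"xyz": [0,0,-4],"delta_rot": [0,0,0],"claw": 15},{"xyz": [0,0,-3],"delta_rot": [0,0,0],"claw": 15},{"xyz": [0,0,0],"delta_rot": [0,0,0],"claw": 15}]}}

```text
time_s: 7.13
ee_pos: [0.5482, 0.1186, 0.3006]
orientation: [0.0, 0.994, 0.105, -0.0]
contact_force: [0.0, -0.7, -1.4]
opening: 0.205
```

```bash
python3 s.py
```

```text
7.13 [0.5482 0.1186 0.3006] yaw 12.11 F [ 0.01 -0.69 -1.42] M [-0.004  0.021 -0.059] op 0.205 q6 -0.09 tilt [ 0. -0.]
```

Emit:
{"api": "send_rows", "payload": {"steps": [{"xyz": [0,0,-5],"delta_rot": [0,0,0],"claw": 15},{"xyz": [0,0,-5],"delta_rot": [0,0,0],"claw": 15},{"xyz": [0,0,0],"delta_rot": [0,0,0],"claw": 15}]}}

```text
time_s: 7.38
ee_pos: [0.5483, 0.1186, 0.29]
orientation: [0.0, 0.994, 0.106, -0.0]
contact_force: [0.9, 0.6, -3.0]
opening: 0.207
```

```bash
python3 s.py
```

```text
7.38 [0.5483 0.1186 0.29  ] yaw 12.12 F [ 0.87  0.62 -3.  ] M [-0.114 -0.275  0.02 ] op 0.207 q6 -0.09 tilt [ 0. -0.]
```

Emit:
{"api": "send_rows", "payload": {"steps": [{"xyz": [0.7,0,-4],"delta_rot": [0,0,0],"claw": 15},{"xyz": [0,0,-5],"delta_rot": [0,0,0],"claw": 15},{"xyz": [0,0,-3],"delta_rot": [0,0,0],"claw": 15},{"xyz": [0,0,0],"delta_rot": [0,0,0],"claw": 15},{"xyz": [0,0,0],"delta_rot": [0,0,0],"claw": 15}]}}

```text
time_s: 7.8
ee_pos: [0.549, 0.1188, 0.2789]
orientation: [0.0, 0.994, 0.106, -0.0]
contact_force: [-0.0, -0.2, -2.7]
opening: 0.211
```

```bash
python3 s.py
```

```text
7.8 [0.549  0.1188 0.2789] yaw 12.13 F [-0.01 -0.16 -2.69] M [-0.084  0.068  0.056] op 0.211 q6 -0.09 tilt [ 0. -0.]
```

Free again. I'll continue to just above the spindle top (TCP about 0.232).

Emit:
{"api": "send_rows", "payload": {"steps": [{"xyz": [0,0,-8],"delta_rot": [0,0,0],"claw": 15},{"xyz": [0,0,-10],"delta_rot": [0,0,0],"claw": 15},{"xyz": [0,0,-8],"delta_rot": [0,0,0],"claw": 15},{"xyz": [0,0,-6],"delta_rot": [0,0,0],"claw": 15},{"xyz": [0,0,0],"delta_rot": [0,0,0],"claw": 15}]}}

```text
time_s: 8.22
ee_pos: [0.5488, 0.1186, 0.245]
orientation: [0.0, 0.994, 0.106, -0.001]
contact_force: [2.5, -0.8, -3.5]
opening: 0.208
```

```bash
python3 s.py
```

```text
8.22 [0.5488 0.1186 0.245 ] yaw 12.13 F [ 2.5  -0.76 -3.51] M [-0.191 -0.468  0.022] op 0.208 q6 -0.09 tilt [ 0.    -0.001]
```

Emit:
{"api": "send_rows", "payload": {"steps": [{"xyz": [0.7,-0.2,0],"delta_rot": [0,0,0],"claw": 15},{"xyz": [0,0,-5],"delta_rot": [0,0,0],"claw": 15},{"xyz": [0,0,-5],"delta_rot": [0,0,0],"claw": 15},{"xyz": [0,0,0],"delta_rot": [0,0,0],"claw": 15},{"xyz": [0,0,0],"delta_rot": [0,0,0],"claw": 15}]}}

```text
time_s: 8.63
ee_pos: [0.5495, 0.1186, 0.2366]
orientation: [-0.0, 0.994, 0.106, -0.001]
contact_force: [-0.2, 0.3, -2.4]
opening: 0.21
```

```bash
python3 s.py
```

```text
8.63 [0.5495 0.1186 0.2366] yaw 12.13 F [-0.23  0.29 -2.43] M [-0.09   0.048 -0.068] op 0.21 q6 -0.09 tilt [-0.    -0.001]
```

Emit:
{"api": "send_rows", "payload": {"steps": [{"xyz": [0,0,-3],"delta_rot": [0,0,0],"claw": 15},{"xyz": [0,0,-3],"delta_rot": [0,0,0],"claw": 15},{"xyz": [0,0,-1.5],"delta_rot": [0,0,0],"claw": 15},{"xyz": [0,0,-1],"delta_rot": [0,0,0],"claw": 15},{"xyz": [0,0,0],"delta_rot": [0,0,0],"claw": 15}]}}

```text
time_s: 9.05
ee_pos: [0.5497, 0.1186, 0.2284]
orientation: [-0.0, 0.994, 0.106, -0.0]
contact_force: [0.1, 0.5, -3.5]
opening: 0.209
```

```bash
python3 s.py
```

```text
9.05 [0.5497 0.1186 0.2284] yaw 12.13 F [ 0.05  0.47 -3.54] M [-0.042  0.077 -0.028] op 0.209 q6 -0.09 tilt [-0. -0.]
```

Emit:
{"api": "send_rows", "payload": {"steps": [{"xyz": [0,0,-1.5],"delta_rot": [0,0,0],"claw": 15},{"xyz": [0,0,-1.5],"delta_rot": [0,0,0],"claw": 15},{"xyz": [0,0,-1],"delta_rot": [0,0,0],"claw": 15},{"xyz": [0,0,0],"delta_rot": [0,0,0],"claw": 15}]}}

```text
time_s: 9.38
ee_pos: [0.5497, 0.1186, 0.2244]
orientation: [0.0, 0.994, 0.106, -0.0]
contact_force: [-0.4, 0.1, -3.1]
opening: 0.211
```

```bash
python3 s.py
```

```text
9.38 [0.5497 0.1186 0.2244] yaw 12.13 F [-0.43  0.13 -3.07] M [-0.036  0.049 -0.03 ] op 0.211 q6 -0.09 tilt [ 0. -0.]
```

Engaged (4 mm past the spindle top with no force). I'll continue to the collar (TCP about 0.215).

Emit:
{"api": "send_rows", "payload": {"steps": [{"xyz": [0,0,-2],"delta_rot": [0,0,0],"claw": 15},{"xyz": [0,0,-2],"delta_rot": [0,0,0],"claw": 15},{"xyz": [0,0,-2],"delta_rot": [0,0,0],"claw": 15},{"xyz": [0,0,0],"delta_rot": [0,0,0],"claw": 15}]}}

```text
time_s: 9.72
ee_pos: [0.5495, 0.1186, 0.218]
orientation: [0.0, 0.994, 0.106, -0.001]
contact_force: [-0.6, 0.3, -2.1]
opening: 0.205
```

```bash
python3 s.py
```

```text
9.72 [0.5495 0.1186 0.218 ] yaw 12.13 F [-0.64  0.32 -2.08] M [-0.103  0.088 -0.004] op 0.205 q6 -0.09 tilt [ 0.    -0.001]
```

Emit:
{"api": "send_rows", "payload": {"steps": [{"xyz": [0,0,-1],"delta_rot": [0,0,0],"claw": 15},{"xyz": [0,0,-1],"delta_rot": [0,0,0],"claw": 15},{"xyz": [0,0,-1],"delta_rot": [0,0,0],"claw": 15},{"xyz": [0,0,0],"delta_rot": [0,0,0],"claw": 15}]}}

```text
time_s: 10.05
ee_pos: [0.5497, 0.1186, 0.2155]
orientation: [-0.0, 0.994, 0.106, -0.0]
contact_force: [-0.7, -0.1, -2.9]
opening: 0.211
```

```bash
python3 s.py
```

```text
10.05 [0.5497 0.1186 0.2155] yaw 12.13 F [-0.66 -0.11 -2.85] M [-0.104  0.073  0.009] op 0.211 q6 -0.09 tilt [-0. -0.]
```

Emit:
{"api": "send_rows", "payload": {"steps": [{"xyz": [0,0,-0.7],"delta_rot": [0,0,0],"claw": 15},{"xyz": [0,0,-0.7],"delta_rot": [0,0,0],"claw": 15},{"xyz": [0,0,0],"delta_rot": [0,0,0],"claw": 15}]}}

```text
time_s: 10.3
ee_pos: [0.55, 0.1186, 0.2151]
orientation: [0.0, 0.994, 0.106, 0.0]
contact_force: [-1.1, 0.6, 1.5]
opening: 0.207
```

```bash
python3 s.py
```

```text
10.3 [0.55   0.1186 0.2151] yaw 12.13 F [-1.14  0.6   1.54] M [-0.137  0.425 -0.043] op 0.207 q6 -0.09 tilt [0. 0.]
```

```bash
cat > m.py <<'E'
from h import *
import sys,os,json
n=int(sys.argv[1]) if len(sys.argv)>1 else 8
M=[];I=[];Y=[];F=[]
for i in range(n):
    d=optics.snapshot("scene"); I.append(cv2.cvtColor(d["img"],cv2.COLOR_RGB2GRAY).astype(np.float32))
    s=robot.read_state(); q=s["orientation"]; Y.append(np.degrees(2*np.arctan2(q[2],q[1]))); M.append(s["ft_torque"]); F.append(s["contact_force"])
im=np.mean(I,0)
if not os.path.exists("base.npy"): np.save("base.npy",im)
b=np.load("base.npy")
def shift(x0,y0,x1,y1):   # template match with sub-pixel upsampling
    k=8; B=cv2.resize(b[y0:y1,x0:x1],None,fx=k,fy=k,interpolation=cv2.INTER_CUBIC); p=5
    A=cv2.resize(im[y0-p:y1+p,x0-p:x1+p],None,fx=k,fy=k,interpolation=cv2.INTER_CUBIC)
    r=cv2.matchTemplate(A,B,cv2.TM_CCOEFF_NORMED); _,v,_,l=cv2.minMaxLoc(r); return (np.array(l)-p*k)/k,round(float(v),3)
M=np.array(M)
print(round(s["time_s"],2),"yaw",round(np.mean(Y),2),"Mz",M[:,2].mean().round(3),"sd",(M[:,2].std()/n**.5).round(3),"Mxy",M[:,:2].mean(0).round(2),"F",np.mean(F,0).round(2),"z",s["ee_pos"][2].round(4),"shaft",shift(369,283,384,303),"ref",shift(330,310,350,330),"op",round(float(s["opening"]),3))
open("log.txt","a").write(json.dumps([float(np.mean(Y)),float(M[:,2].mean())])+"\n"); np.save("im_%d.npy"%int(round(s["time_s"]*100)),im)
E
python3 m.py 8
python3 - <<'E'
import cv2,numpy as np
a=cv2.imread("pics/scene0.png",0).astype(float); b=np.load("base.npy")
print("diff shaft region",np.abs(a-b)[283:325,365:390].mean(),"occl?",np.abs(a-b)[250:283,325:355].mean())
E
```

```text
10.7 yaw 12.13 Mz 0.005 sd 0.005 Mxy [-0.16  0.59] F [-1.87  0.02  3.55] z 0.2151 shaft (array([0., 0.]), 1.0) ref (array([0., 0.]), 1.0) op 0.205
diff shaft region 20.335714285714285 occl? 31.459974747474746
```

Emit:
{"api": "send_rows", "payload": {"steps": [{"xyz": [-0.3,0,0],"delta_rot": [0,0,-2],"claw": 15},{"xyz": [0,0,0],"delta_rot": [0,0,-3],"claw": 15},{"xyz": [0,0,0],"delta_rot": [0,0,-3],"claw": 15},{"xyz": [0,0,0],"delta_rot": [0,0,-3],"claw": 15},{"xyz": [0,0,0],"delta_rot": [0,0,-3],"claw": 15},{"xyz": [0,0,0],"delta_rot": [0,0,0],"claw": 15}]}}

```text
time_s: 11.2
ee_pos: [0.5497, 0.1185, 0.2151]
orientation: [0.0, 1.0, -0.017, 0.0]
contact_force: [-2.2, -0.6, 6.1]
opening: 0.213
```

```bash
python3 m.py 8
```

```text
11.6 yaw -1.86 Mz 0.047 sd 0.01 Mxy [-0.3   0.84] F [-2.73 -0.48  5.88] z 0.2151 shaft (array([0., 0.]), 1.0) ref (array([0., 0.]), 0.999) op 0.21
```

```bash
python3 - <<'E'
import cv2,numpy as np
a=cv2.imread("pics/scene0.png",0); b=np.load("base.npy")
for y in range(280,326,5): print(y,a[y,362:396:3],b[y,362:396:3].astype(int))
E
```

```text
280 [ 97  97 100 104  98  98 102 103 105 103 103 104] [109 110 113 117 110 109 115 117 118 117 117 118]
285 [102  99  96  97 122 187 158 103 105 101 103 104] [113 111 109 111 140 214 180 117 119 115 116 118]
290 [102  98  98 103 135 172 136 103 100  99  97  98] [115 111 110 115 155 197 156 116 111 111 108 112]
295 [103 103 101 147 184 174 194 120 100 101  98  97] [116 116 113 168 211 200 219 135 114 114 112 109]
300 [104 103 102 135 173 172 143 103 105 100  97  97] [115 117 116 155 198 197 164 117 119 113 109 109]
305 [162 142 113 149 178 167 163 171 168 151 125 114] [187 163 129 171 203 192 186 196 192 173 144 130]
310 [171 131 146 160 176 153 122 150 167 165 166 109] [197 151 168 184 201 176 140 172 191 190 190 123]
315 [141 153 170 166 172 141 124 116 125 157 168  91] [162 176 195 191 197 162 142 133 144 180 193 105]
320 [135 165 194 149 161 168 171 171 160 168 150 153] [155 190 219 170 184 192 196 196 184 193 172 175]
325 [150 150 154 147 151 158 168 172 157 162 150 151] [172 173 176 168 173 182 192 198 180 186 171 172]
```

Emit:
{"api": "send_rows", "payload": {"steps": [{"xyz": [-0.5,0,0.3],"delta_rot": [0,0,-2],"claw": 15},{"xyz": [0,0,0],"delta_rot": [0,0,-2],"claw": 15},{"xyz": [0,0,0],"delta_rot": [0,0,-2],"claw": 15},{"xyz": [0,0,0],"delta_rot": [0,0,0],"claw": 15}]}}

```text
time_s: 11.93
ee_pos: [0.5493, 0.1185, 0.2151]
orientation: [0.0, 0.998, -0.069, 0.0]
contact_force: [-1.7, -0.4, 5.3]
opening: 0.208
```

```bash
python3 m.py 8
```

```text
12.33 yaw -7.82 Mz 0.078 sd 0.013 Mxy [-0.3   0.58] F [-1.47 -0.72  5.05] z 0.2151 shaft (array([0., 0.]), 1.0) ref (array([0., 0.]), 0.999) op 0.207
```

```bash
sed -i 's/"ref",shift/"pad",shift(352,303,365,324),"ref",shift/' m.py; python3 - <<'E'
E
cat > off.py <<'E'
E
rm off.py
```

Emit:
{"api": "send_rows", "payload": {"steps": [{"xyz": [-0.3,0,0.2],"delta_rot": [0,0,-2],"claw": 15},{"xyz": [0,0,0],"delta_rot": [0,0,-2],"claw": 15},{"xyz": [0,0,0],"delta_rot": [0,0,-2],"claw": 15},{"xyz": [0,0,0],"delta_rot": [0,0,0],"claw": 15}]}}

```text
time_s: 12.67
ee_pos: [0.549, 0.1186, 0.2151]
orientation: [-0.0, 0.993, -0.121, 0.0]
contact_force: [-1.4, -1.2, 4.3]
opening: 0.209
```

```bash
python3 m.py 8
```

```text
13.07 yaw -13.83 Mz 0.117 sd 0.012 Mxy [-0.29  0.31] F [-0.78 -0.41  4.63] z 0.2151 shaft (array([0., 0.]), 1.0) pad (array([0.625, 0.25 ]), 0.945) ref (array([0., 0.]), 0.999) op 0.209
```

Emit:
{"api": "send_rows", "payload": {"steps": [{"xyz": [0,0,0.2],"delta_rot": [0,0,-2],"claw": 15},{"xyz": [0,0,0],"delta_rot": [0,0,-2],"claw": 15},{"xyz": [0,0,0],"delta_rot": [0,0,-2],"claw": 15},{"xyz": [0,0,0],"delta_rot": [0,0,0],"claw": 15}]}}

```text
time_s: 13.4
ee_pos: [0.5488, 0.1186, 0.2151]
orientation: [-0.0, 0.985, -0.173, 0.0]
contact_force: [-0.7, -1.0, 3.2]
opening: 0.21
```

```bash
python3 m.py 8
```

```text
13.8 yaw -19.84 Mz 0.105 sd 0.012 Mxy [-0.22  0.21] F [-0.34 -0.29  4.14] z 0.2151 shaft (array([0., 0.]), 1.0) pad (array([0.875, 0.25 ]), 0.909) ref (array([0., 0.]), 0.999) op 0.208
```

Emit:
{"api": "send_rows", "payload": {"steps": [{"xyz": [0,0,0],"delta_rot": [0,0,-2],"claw": 15},{"xyz": [0,0,0],"delta_rot": [0,0,-2],"claw": 15},{"xyz": [0,0,0],"delta_rot": [0,0,0],"claw": 15}]}}

```text
time_s: 14.05
ee_pos: [0.5488, 0.1186, 0.2151]
orientation: [-0.0, 0.978, -0.207, 0.0]
contact_force: [-0.7, -0.4, 4.7]
opening: 0.209
```

```bash
python3 m.py 8
```

```text
14.45 yaw -23.84 Mz 0.102 sd 0.01 Mxy [-0.15  0.22] F [ 0.08 -0.02  4.27] z 0.2151 shaft (array([0., 0.]), 1.0) pad (array([1.  , 0.25]), 0.882) ref (array([0., 0.]), 0.999) op 0.208
```

Emit:
{"api": "send_rows", "payload": {"steps": [{"xyz": [0,0,0],"delta_rot": [0,0,-2],"claw": 15},{"xyz": [0,0,0],"delta_rot": [0,0,-2],"claw": 15},{"xyz": [0,0,0],"delta_rot": [0,0,0],"claw": 15}]}}

```text
time_s: 14.7
ee_pos: [0.5487, 0.1187, 0.2151]
orientation: [-0.0, 0.971, -0.241, -0.0]
contact_force: [-0.5, 0.8, 4.3]
opening: 0.21
```

```bash
python3 m.py 8
```

```text
15.1 yaw -27.84 Mz 0.092 sd 0.009 Mxy [-0.04  0.29] F [-0.43  0.21  4.76] z 0.2151 shaft (array([0., 0.]), 1.0) pad (array([1.125, 0.375]), 0.852) ref (array([0., 0.]), 0.999) op 0.211
```

Emit:
{"api": "send_rows", "payload": {"steps": [{"xyz": [0,0,0],"delta_rot": [0,0,-2],"claw": 15},{"xyz": [0,0,0],"delta_rot": [0,0,-2],"claw": 15},{"xyz": [0,0,0],"delta_rot": [0,0,0],"claw": 15}]}}

```text
time_s: 15.35
ee_pos: [0.5487, 0.1187, 0.2151]
orientation: [-0.0, 0.961, -0.275, -0.0]
contact_force: [-1.2, 0.7, 5.9]
opening: 0.21
```

```bash
python3 m.py 8
```

```text
15.75 yaw -31.85 Mz 0.114 sd 0.009 Mxy [0.01 0.39] F [-0.78  0.39  5.1 ] z 0.2151 shaft (array([0.125, 0.125]), 0.998) pad (array([1.375, 0.375]), 0.828) ref (array([0., 0.]), 0.999) op 0.21
```

```bash
cat > e.py <<'E'
import numpy as np,cv2,glob
b=np.load("base.npy")
def ecc(im,x0,y0,x1,y1):
    W=np.eye(2,3,dtype=np.float32)
    try: c,W=cv2.findTransformECC(b[y0:y1,x0:x1],im[y0:y1,x0:x1],W,cv2.MOTION_TRANSLATION,(3,200,1e-6),None,1)
    except cv2.error as ex: return None
    return W[:,2].round(3)
for f in sorted(glob.glob("im_*.npy")): im=np.load(f); print(f,ecc(im,367,281,387,304),ecc(im,325,300,350,330))
E
python3 e.py
```

```text
im_1070.npy [-0. -0.] [ 0. -0.]
im_1160.npy [-0.001  0.   ] [-0.001 -0.004]
im_1233.npy [-0.004 -0.003] [-0.002 -0.003]
im_1307.npy [-0.003 -0.   ] [-0.008 -0.002]
im_1380.npy [ 0.001 -0.001] [-0.008 -0.005]
im_1445.npy [ 0.001 -0.003] [-0.005 -0.005]
im_1510.npy [-0. -0.] [-0.008  0.   ]
im_1575.npy [0.169 0.064] [-0.012 -0.001]
```

Emit:
{"api": "send_rows", "payload": {"steps": [{"xyz": [0,0,0],"delta_rot": [0,0,-2],"claw": 15},{"xyz": [0,0,0],"delta_rot": [0,0,-2],"claw": 15},{"xyz": [0,0,0],"delta_rot": [0,0,0],"claw": 15}]}}

```text
time_s: 16.0
ee_pos: [0.5486, 0.1187, 0.2151]
orientation: [-0.0, 0.951, -0.308, -0.0]
contact_force: [-1.5, 0.9, 5.7]
opening: 0.21
```

```bash
python3 m.py 8; python3 e.py|tail -1
```

```text
16.4 yaw -35.86 Mz 0.107 sd 0.014 Mxy [0.06 0.43] F [-1.08  0.68  5.33] z 0.2151 shaft (array([0.5, 0. ]), 0.994) pad (array([1.625, 0.375]), 0.815) ref (array([0., 0.]), 0.999) op 0.207
im_1640.npy [ 0.441 -0.01 ] [-0.009  0.   ]
```

Emit:
{"api": "send_rows", "payload": {"steps": [{"xyz": [0,0,0],"delta_rot": [0,0,-2],"claw": 15},{"xyz": [0,0,0],"delta_rot": [0,0,-2],"claw": 15},{"xyz": [0,0,0],"delta_rot": [0,0,0],"claw": 15}]}}

```text
time_s: 16.65
ee_pos: [0.5486, 0.1188, 0.2151]
orientation: [-0.0, 0.94, -0.341, -0.0]
contact_force: [-0.9, 1.5, 5.5]
opening: 0.211
```

```bash
python3 m.py 8; python3 e.py|tail -1
```

```text
17.05 yaw -39.86 Mz 0.091 sd 0.013 Mxy [0.1  0.49] F [-0.84  0.81  5.23] z 0.2151 shaft (array([0.5  , 0.125]), 0.996) pad (array([1.75, 0.5 ]), 0.801) ref (array([0., 0.]), 0.999) op 0.209
im_1705.npy [0.528 0.086] [-0.007 -0.002]
```

```bash
python3 - <<'E'
from h import *
s=snap("scene"); a=np.radians(-53.9); p=np.array([.5486,.1188,.08])+.072*np.array([np.cos(a),np.sin(a),0])
for n,t in (("x",a),("y",a+np.pi/2)): print(n,(np.array(proj(s,p+.001*np.array([np.cos(t),np.sin(t),0])))-proj(s,p)).round(3))
E
```

```text
x [0.512 0.123]
y [ 0.106 -0.311]
```

Emit:
{"api": "send_rows", "payload": {"steps": [{"xyz": [0,0,0],"delta_rot": [0,0,-2],"claw": 15},{"xyz": [0,0,0],"delta_rot": [0,0,-1],"claw": 15},{"xyz": [0,0,0],"delta_rot": [0,0,0],"claw": 15}]}}

```text
time_s: 17.35
ee_pos: [0.5485, 0.1188, 0.2151]
orientation: [-0.0, 0.931, -0.365, -0.0]
contact_force: [-1.8, 0.7, 5.7]
opening: 0.21
```

```bash
python3 m.py 8; python3 e.py|tail -1
```

```text
17.75 yaw -42.84 Mz 0.191 sd 0.008 Mxy [0.14 0.52] F [-1.15  0.89  5.38] z 0.2151 shaft (array([0.625, 0.125]), 0.994) pad (array([1.875, 0.5  ]), 0.784) ref (array([0., 0.]), 0.999) op 0.209
im_1775.npy [0.585 0.066] [-0.007 -0.   ]
```

Emit:
{"api": "send_rows", "payload": {"steps": [{"xyz": [0,0,0],"delta_rot": [0,0,-2],"claw": 15},{"xyz": [0,0,0],"delta_rot": [0,0,-1],"claw": 15},{"xyz": [0,0,0],"delta_rot": [0,0,0],"claw": 15}]}}

```text
time_s: 18.0
ee_pos: [0.5485, 0.1189, 0.2151]
orientation: [-0.0, 0.921, -0.39, -0.0]
contact_force: [-0.3, 1.1, 4.9]
opening: 0.208
```

```bash
python3 m.py 8; python3 e.py|tail -1
```

```text
18.4 yaw -45.84 Mz 0.175 sd 0.01 Mxy [0.17 0.54] F [-1.27  0.94  5.2 ] z 0.2151 shaft (array([0.625, 0.125]), 0.995) pad (array([2. , 0.5]), 0.76) ref (array([0., 0.]), 0.999) op 0.205
im_1840.npy [0.615 0.095] [-0.006  0.   ]
```

Emit:
{"api": "send_rows", "payload": {"steps": [{"xyz": [0,0,0],"delta_rot": [0,0,-2],"claw": 15},{"xyz": [0,0,0],"delta_rot": [0,0,-1],"claw": 15},{"xyz": [0,0,0],"delta_rot": [0,0,0],"claw": 15}]}}

```text
time_s: 18.65
ee_pos: [0.5485, 0.1189, 0.2151]
orientation: [-0.0, 0.91, -0.414, -0.001]
contact_force: [-1.4, 1.0, 6.0]
opening: 0.208
```

```bash
python3 m.py 10; python3 e.py|tail -1; python3 - <<'E'
import numpy as np,glob
fs=sorted(glob.glob("im_*.npy"))
for f in [fs[0],fs[6],fs[9],fs[-1]]:
    im=np.load(f); print(f)
    for y in (307,310,313,316): print(y,im[y,346:374].astype(int))
E
```

```text
19.15 yaw -48.84 Mz 0.188 sd 0.006 Mxy [0.22 0.57] F [-1.33  1.18  5.61] z 0.2151 shaft (array([0.625, 0.125]), 0.996) pad (array([2.125, 0.5  ]), 0.751) ref (array([0., 0.]), 0.999) op 0.209
im_1915.npy [0.629 0.091] [-0.007 -0.003]
im_1070.npy
307 [ 94  92 110 131 118 106 109 138 180 191 188 176 157 163 169 174 193 199
 191 173 170 171 172 165 163 179 193 200]
310 [147 147 136 114 106 121 163 187 191 188 173 132 111 129 169 193 197 185
 157 151 167 172 168 163 169 184 196 201]
313 [149 142 121 102 104 129 165 177 179 166 130 116 136 173 193 196 182 150
 141 160 172 175 165 161 174 188 197 200]
316 [150 139 113  97 106 142 160 164 157 129 108 117 148 174 182 172 144 141
 167 193 215 216 192 172 180 192 199 200]
im_1510.npy
307 [ 93  91 110 130 117 106 108 136 180 194 193 190 185 173 167 168 171 184
 195 197 186 166 167 164 163 179 193 200]
310 [146 146 136 114 105 120 160 187 194 193 190 183 162 134 117 134 173 194
 196 180 153 157 165 162 168 183 195 200]
313 [149 142 120 102 102 127 163 178 183 182 174 149 120 120 150 188 198 195
 176 143 148 168 164 160 174 187 196 199]
316 [149 
[... 385 characters left out ...]
127 161 176 183 184 181 170 134 112 125 157 189 196
 187 164 143 157 168 164 167 180 192 197]
316 [149 138 112  96 105 141 159 161 161 163 160 143 117 114 142 175 186 182
 161 157 194 215 205 175 173 184 194 198]
im_1915.npy
307 [ 93  91 110 130 116 105 107 135 176 191 194 193 190 186 176 164 170 181
 196 198 193 181 164 159 155 166 184 196]
310 [146 146 136 113 105 119 158 183 192 194 192 189 184 166 127 114 143 182
 195 192 174 151 161 164 161 172 187 197]
313 [148 142 119 102 103 127 161 175 183 184 183 180 162 126 118 143 182 194
 189 166 140 153 168 166 166 179 190 197]
316 [149 138 112  96 105 141 159 162 162 163 163 152 123 110 133 172 186 187
 172 160 193 214 207 178 172 183 194 198]
```

Emit:
{"api": "send_rows", "payload": {"steps": [{"xyz": [0,0,0],"delta_rot": [0,0,-2],"claw": 15},{"xyz": [0,0,0],"delta_rot": [0,0,-2],"claw": 15},{"xyz": [0,0,0],"delta_rot": [0,0,-1],"claw": 15},{"xyz": [0,0,0],"delta_rot": [0,0,0],"claw": 15}]}}

```text
time_s: 19.48
ee_pos: [0.5485, 0.119, 0.2151]
orientation: [-0.0, 0.892, -0.453, -0.001]
contact_force: [-0.6, 0.9, 5.4]
opening: 0.211
```

```bash
python3 m.py 12; python3 e.py|tail -1; python3 - <<'E'
import numpy as np,glob
def cross(r,i0,lv,s):
    for i in range(i0,i0+8):
        if s*(r[i]-lv)>=0 and s*(r[i+1]-lv)<0: return i+(r[i]-lv)/(r[i]-r[i+1])
for f in sorted(glob.glob("im_*.npy")):
    im=np.load(f); o=[]
    for y in (310,313):
        r=im[y,346:374]; a=cross(r,9,150,1); b=cross(r,int(a)+1,150,-1); c=cross(r,int(b)+2,172,1); o+=[a,b,c]
    print(f,np.round(np.array(o,float),2))
E
cat log.txt
```

```text
20.08 yaw -53.84 Mz 0.217 sd 0.011 Mxy [0.29 0.6 ] F [-1.33  1.57  5.5 ] z 0.2151 shaft (array([0.625, 0.125]), 0.996) pad (array([2.125, 0.75 ]), 0.745) ref (array([0., 0.]), 0.999) op 0.21
im_2008.npy [0.639 0.108] [-0.009 -0.001]
im_1070.npy [10.57 13.51 17.47  9.46 12.38 16.32]
im_1160.npy [10.76 13.9  17.89  9.56 12.69 16.68]
im_1233.npy [11.3  14.11 18.21  9.86 13.16 17.04]
im_1307.npy [11.5  14.52 18.48 10.36 13.38 17.28]
im_1380.npy [11.75 14.86 18.93 10.52 13.67 17.65]
im_1445.npy [11.91 15.23 18.95 10.72 13.77 18.01]
im_1510.npy [12.44 15.4  19.31 10.99 14.   18.14]
im_1575.npy [12.5  15.54 19.37 11.38 14.5  18.18]
im_1640.npy [12.6  15.85 19.58 11.43 14.35 18.41]
im_1705.npy [12.83 15.82 19.98 11.56 14.77 18.66]
im_1775.npy [13.04 15.91 20.05 11.81 14.75 18.82]
im_1840.npy [13.64 16.2  19.9  12.   14.87 18.91]
im_1915.npy [13.42 16.17 20.1  12.34 15.17 18.75]
im_2008.npy [13.6  16.03 20.3  12.44 15.16 19.04]
[12.131446131075, 0.004560885006733463]
[-1.857116154674118, 0.04743668385539292]
[-7.8236699375711645, 0.07815083630272787]
[-13.827917299503412, 0.11660105442196875]
[-19.837415752276442, 0.1048339714002025]
[-23.838827739320664, 0.1017462785509286]
[-27.839940622488303, 0.09151794599346788]
[-31.854411387112094, 0.11357451055989609]
[-35.85546853159086, 0.10691709140525885]
[-39.85702270959594, 0.09107712184144907]
[-42.84389825799961, 0.19069727360082672]
[-45.843250054784505, 0.17520843467172842]
[-48.84103178986563, 0.18757213010632898]
[-53.83887294576018, 0.21651214482704106]
```

Emit:
{"api": "send_rows", "payload": {"steps": [{"xyz": [0,0,0],"delta_rot": [0,0,-1],"claw": 15}]}}

```text
time_s: 20.17
ee_pos: [0.5485, 0.119, 0.2151]
orientation: [-0.0, 0.888, -0.461, -0.001]
contact_force: [-0.5, 2.0, 6.1]
opening: 0.21
```

```bash
python3 s.py; python3 m.py 14; python3 e.py|tail -1
```

```text
20.17 [0.5485 0.119  0.2151] yaw -54.85 F [-0.54  1.96  6.15] M [0.35  0.574 0.301] op 0.21 q6 1.07 tilt [-0.    -0.001]
20.87 yaw -54.84 Mz 0.237 sd 0.009 Mxy [0.32 0.62] F [-1.14  1.45  5.42] z 0.2151 shaft (array([0.625, 0.125]), 0.996) pad (array([2.25 , 0.625]), 0.74) ref (array([0., 0.]), 0.999) op 0.212
im_2087.npy [0.663 0.106] [-0.007 -0.   ]
```

Emit:
{"api": "send_rows", "payload": {"steps": [{"xyz": [-0.4,0.2,0],"delta_rot": [0,0,2],"claw": 15},{"xyz": [0,0,0],"delta_rot": [0,0,2],"claw": 15},{"xyz": [0,0,0],"delta_rot": [0,0,2],"claw": 15},{"xyz": [0,0,1],"delta_rot": [0,0,0],"claw": 15},{"xyz": [0,0,2],"delta_rot": [0,0,0],"claw": 15},{"xyz": [0,0,0],"delta_rot": [0,0,0],"claw": 15}]}}

```text
time_s: 21.37
ee_pos: [0.5478, 0.1188, 0.2167]
orientation: [0.0, 0.91, -0.414, -0.001]
contact_force: [0.4, 0.8, -3.3]
opening: 0.211
```

```bash
python3 s.py; python3 m.py 4; python3 e.py|tail -1
```

```text
21.37 [0.5478 0.1188 0.2167] yaw -48.92 F [ 0.43  0.82 -3.32] M [ 0.207 -0.101 -0.022] op 0.211 q6 0.97 tilt [ 0.    -0.001]
21.57 yaw -48.9 Mz 0.024 sd 0.015 Mxy [ 0.18 -0.07] F [ 0.16  1.11 -3.24] z 0.2171 shaft (array([0.625, 0.125]), 0.996) pad (array([2.25 , 0.625]), 0.739) ref (array([0., 0.]), 0.999) op 0.205
im_2157.npy [0.658 0.114] [-0.009 -0.003]
```

Emit:
{"api": "send_rows", "payload": {"steps": [{"xyz": [0,0.3,4],"delta_rot": [0,0,0],"claw": 15},{"xyz": [0,0,6],"delta_rot": [0,0,0],"claw": 15},{"xyz": [0,0,8],"delta_rot": [0,0,0],"claw": 15},{"xyz": [0,0,10],"delta_rot": [0,0,0],"claw": 15},{"xyz": [0,0,10],"delta_rot": [0,0,0],"claw": 15}]}}

```text
time_s: 21.98
ee_pos: [0.5484, 0.119, 0.2575]
orientation: [0.0, 0.91, -0.414, 0.0]
contact_force: [-0.4, 0.0, -2.3]
opening: 0.204
```

```bash
python3 s.py
```

```text
21.98 [0.5484 0.119  0.2575] yaw -48.87 F [-0.42  0.05 -2.33] M [-0.123  0.068 -0.007] op 0.204 q6 0.97 tilt [0. 0.]
```

Emit:
{"api": "send_rows", "payload": {"steps": [{"xyz": [0,0,15],"delta_rot": [0,0,0],"claw": 15},{"xyz": [0,0,20],"delta_rot": [0,0,0],"claw": 15},{"xyz": [0,0,20],"delta_rot": [0,0,0],"claw": 15},{"xyz": [0,0,20],"delta_rot": [0,0,0],"claw": 15},{"xyz": [0,0,20],"delta_rot": [0,0,0],"claw": 15},{"xyz": [0,0,15],"delta_rot": [0,0,0],"claw": 15},{"xyz": [-6,17,0],"delta_rot": [0,0,4],"claw": 15},{"xyz": [-9,27,0],"delta_rot": [0,0,5],"claw": 15}]}}

```text
time_s: 22.65
ee_pos: [0.5343, 0.1619, 0.3696]
orientation: [-0.001, 0.94, -0.341, 0.002]
contact_force: [0.4, 0.3, -2.6]
opening: 0.208
```

Emit:
{"api": "send_rows", "payload": {"steps": [{"xyz": [-11,33,0],"delta_rot": [0,0,5],"claw": 15},{"xyz": [-11,33,0],"delta_rot": [0,0,5],"claw": 15},{"xyz": [-11,33,0],"delta_rot": [0,0,5],"claw": 15},{"xyz": [-11,33,0],"delta_rot": [0,0,5],"claw": 15},{"xyz": [-11,33,0],"delta_rot": [0,0,4.5],"claw": 15},{"xyz": [-9,26,0],"delta_rot": [0,0,0],"claw": 15},{"xyz": [-7,18,0],"delta_rot": [0,0,0],"claw": 15},{"xyz": [0,0,0],"delta_rot": [0,0,0],"claw": 15}]}}

```text
time_s: 23.32
ee_pos: [0.4608, 0.375, 0.3673]
orientation: [-0.001, 0.991, -0.132, -0.0]
contact_force: [-0.9, -0.7, -2.1]
opening: 0.21
```

Emit:
{"api": "send_rows", "payload": {"steps": [{"xyz": [0,0,0],"delta_rot": [0,0,0],"claw": 15},{"xyz": [0,0,0],"delta_rot": [0,0,0],"claw": 15}]}}

```text
time_s: 23.48
ee_pos: [0.4626, 0.3716, 0.3669]
orientation: [0.0, 0.991, -0.134, 0.0]
contact_force: [0.5, -0.3, -2.5]
opening: 0.214
```

```bash
python3 s.py
```

```text
23.48 [0.4626 0.3716 0.3669] yaw -15.38 F [ 0.48 -0.29 -2.47] M [-0.136  0.071  0.014] op 0.214 q6 0.86 tilt [0. 0.]
```

Emit:
{"api": "send_rows", "payload": {"steps": [{"xyz": [-0.5,0.5,-25],"delta_rot": [0,0,0],"claw": 15},{"xyz": [0,0,-30],"delta_rot": [0,0,0],"claw": 15},{"xyz": [0,0,-25],"delta_rot": [0,0,0],"claw": 15},{"xyz": [0,0,-15],"delta_rot": [0,0,0],"claw": 15},{"xyz": [0,0,-10],"delta_rot": [0,0,0],"claw": 15},{"xyz": [0,0,-6],"delta_rot": [0,0,0],"claw": 15},{"xyz": [0,0,-4],"delta_rot": [0,0,0],"claw": 15},{"xyz": [0,0,0],"delta_rot": [0,0,0],"claw": 15}]}}

```text
time_s: 24.15
ee_pos: [0.4623, 0.3723, 0.2514]
orientation: [-0.0, 0.991, -0.134, 0.0]
contact_force: [0.7, 0.5, -2.6]
opening: 0.206
```

```bash
python3 s.py
```

```text
24.15 [0.4623 0.3723 0.2514] yaw -15.41 F [ 0.67  0.53 -2.58] M [-0.135  0.059  0.047] op 0.206 q6 0.86 tilt [-0.  0.]
```

Emit:
{"api": "send_rows", "payload": {"steps": [{"xyz": [0,0,-6],"delta_rot": [0,0,0],"claw": 15},{"xyz": [0,0,-6],"delta_rot": [0,0,0],"claw": 15},{"xyz": [0,0,-6],"delta_rot": [0,0,0],"claw": 15},{"xyz": [0,0,0],"delta_rot": [0,0,0],"claw": 15}]}}

```text
time_s: 24.48
ee_pos: [0.4614, 0.3722, 0.2315]
orientation: [0.001, 0.991, -0.134, -0.001]
contact_force: [0.8, 0.4, -4.2]
opening: 0.213
```

```bash
python3 s.py
```

```text
24.48 [0.4614 0.3722 0.2315] yaw -15.36 F [ 0.79  0.37 -4.25] M [-0.142 -0.081 -0.043] op 0.213 q6 0.86 tilt [ 0.001 -0.001]
```

Emit:
{"api": "send_rows", "payload": {"steps": [{"xyz": [0.3,0,-6],"delta_rot": [0,0,0],"claw": 15},{"xyz": [0,0,-6],"delta_rot": [0,0,0],"claw": 15},{"xyz": [0,0,-6],"delta_rot": [0,0,0],"claw": 15},{"xyz": [0,0,-6],"delta_rot": [0,0,0],"claw": 15},{"xyz": [0,0,-4],"delta_rot": [0,0,0],"claw": 15},{"xyz": [0,0,0],"delta_rot": [0,0,0],"claw": 15}]}}

```text
time_s: 24.98
ee_pos: [0.4619, 0.3722, 0.2035]
orientation: [0.001, 0.991, -0.134, -0.0]
contact_force: [1.6, -1.5, -4.0]
opening: 0.209
```

```bash
python3 s.py
```

```text
24.98 [0.4619 0.3722 0.2035] yaw -15.37 F [ 1.6  -1.48 -3.96] M [-0.275 -0.267 -0.019] op 0.209 q6 0.86 tilt [ 0.001 -0.   ]
```

Emit:
{"api": "send_rows", "payload": {"steps": [{"xyz": [0.5,-0.4,-2],"delta_rot": [0,0,0],"claw": 15},{"xyz": [0,0,-1.5],"delta_rot": [0,0,0],"claw": 15},{"xyz": [0,0,-1],"delta_rot": [0,0,0],"claw": 15},{"xyz": [0,0,0],"delta_rot": [0,0,0],"claw": 15}]}}

```text
time_s: 25.32
ee_pos: [0.4625, 0.3723, 0.2004]
orientation: [-0.0, 0.991, -0.134, -0.0]
contact_force: [-1.0, 0.3, -2.7]
opening: 0.208
```

```bash
python3 s.py
```

```text
25.32 [0.4625 0.3723 0.2004] yaw -15.37 F [-1.02  0.33 -2.72] M [-0.106  0.073 -0.007] op 0.208 q6 0.86 tilt [-0. -0.]
```

Emit:
{"api": "send_rows", "payload": {"steps": [{"xyz": [0,0,-1],"delta_rot": [0,0,0],"claw": 15},{"xyz": [0,0,-0.7],"delta_rot": [0,0,0],"claw": 15},{"xyz": [0,0,0],"delta_rot": [0,0,0],"claw": 15},{"xyz": [0,0,0],"delta_rot": [0,0,0],"claw": 15}]}}

```text
time_s: 25.65
ee_pos: [0.4627, 0.3723, 0.1992]
orientation: [-0.0, 0.991, -0.134, 0.0]
contact_force: [0.0, 0.4, -1.7]
opening: 0.209
```

```bash
python3 s.py
```

```text
25.65 [0.4627 0.3723 0.1992] yaw -15.37 F [ 0.04  0.41 -1.65] M [-0.202  0.155  0.027] op 0.209 q6 0.86 tilt [-0.  0.]
```

Emit:
{"api": "send_rows", "payload": {"steps": [{"xyz": [0,0,-0.6],"delta_rot": [0,0,0],"claw": 15},{"xyz": [0,0,0],"delta_rot": [0,0,0],"claw": 15},{"xyz": [0,0,0],"delta_rot": [0,0,0],"claw": 15}]}}

```text
time_s: 25.9
ee_pos: [0.4628, 0.3724, 0.1992]
orientation: [-0.0, 0.991, -0.134, 0.0]
contact_force: [-1.0, -0.3, 4.8]
opening: 0.207
```

```bash
python3 s.py
```

```text
25.9 [0.4628 0.3724 0.1992] yaw -15.37 F [-1.   -0.33  4.84] M [-0.334  0.455 -0.024] op 0.207 q6 0.86 tilt [-0.  0.]
```

Home on the floor (z 0.1992, the same as at pickup). I'll open and rise.

Emit:
{"api": "send_rows", "payload": {"steps": [{"xyz": [0,0,0],"delta_rot": [0,0,0],"claw": 30},{"xyz": [0,0,0],"delta_rot": [0,0,0],"claw": 50},{"xyz": [0,0,0],"delta_rot": [0,0,0],"claw": 80},{"xyz": [0,0,0],"delta_rot": [0,0,0],"claw": 80},{"xyz": [0,0,0],"delta_rot": [0,0,0],"claw": 80},{"xyz": [0,0,0],"delta_rot": [0,0,0],"claw": 80},{"xyz": [0,0,0],"delta_rot": [0,0,0],"claw": 80}]}}

```text
time_s: 26.48
ee_pos: [0.4627, 0.3722, 0.1982]
orientation: [0.0, 0.991, -0.134, -0.0]
contact_force: [0.7, -0.3, -0.0]
opening: 0.643
```

```bash
python3 s.py
```

```text
26.48 [0.4627 0.3722 0.1982] yaw -15.37 F [ 0.68 -0.35 -0.01] M [-0.083  0.123  0.005] op 0.643 q6 0.86 tilt [ 0. -0.]
```

Emit:
{"api": "send_rows", "payload": {"steps": [{"xyz": [0,0,10],"delta_rot": [0,0,0],"claw": 80},{"xyz": [0,0,20],"delta_rot": [0,0,0],"claw": 80},{"xyz": [0,0,30],"delta_rot": [0,0,0],"claw": 80},{"xyz": [0,0,30],"delta_rot": [0,0,0],"claw": 80},{"xyz": [0,0,30],"delta_rot": [0,0,0],"claw": 80},{"xyz": [0,0,30],"delta_rot": [0,0,0],"claw": 80},{"xyz": [0,0,15],"delta_rot": [0,0,0],"claw": 80},{"xyz": [0,0,0],"delta_rot": [0,0,0],"claw": 80}]}}

```text
time_s: 27.15
ee_pos: [0.4638, 0.373, 0.3692]
orientation: [-0.003, 0.991, -0.134, 0.004]
contact_force: [0.0, 0.4, 0.5]
opening: 0.841
```

```bash
python3 s.py; python3 - <<'E'
from h import *
s=snap("scene"); a=cv2.imread("pics/scene0.png"); b=s["img"][:,:,::-1]
cv2.imwrite("pics/fin.png",np.hstack([cv2.resize(x[190:350,200:410],(400,305),interpolation=cv2.INTER_CUBIC) for x in (a,b)]))
np.save("im_2999.npy",cv2.cvtColor(s["img"],cv2.COLOR_RGB2GRAY).astype(np.float32))
E
python3 e.py|tail -2
```

```text
27.15 [0.4638 0.373  0.3692] yaw -15.37 F [0.03 0.4  0.47] M [-0.09   0.059 -0.023] op 0.841 q6 0.86 tilt [-0.003  0.004]
im_2157.npy [0.658 0.114] [-0.009 -0.003]
im_2999.npy [0.642 0.114] [-0.02  0.01]
```

View pics/fin.png

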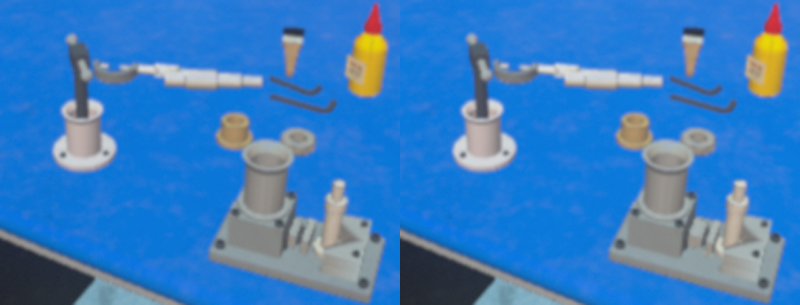

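The key stands in its stand as before, the pad is on the shaft with the shaft in the V, and the bystanders haven't moved. I'm handing it in.

```bash
python3 -c "
from rig import robot
print(robot.job_done())"
```

```text
the job is handed in; nothing more can be done
None
```

The job is done and handed in at about 27 s of the 69 s allowed. The small shaft is clamped in the V-jaw and the key is back in its stand.

- **Key onto the spindle:** I took the smallest T-key from its stand and lined it up with the spindle's square using the wrist camera. It dropped fully over the spindle without forcing, with first contact at the expected height (TCP z 0.215).
- **Clamping:** I turned it clockwise 67° in all, including the socket's play. Then I slackened it and lifted it out. The shaft had moved about 1.2 mm to its seat and stayed there after the key came out.
- **Grip, where the checks disagree:**
  - Spindle travel against shaft movement puts the spring at about 1.5 mm, or 15 N.
  - A single noisy reading while turning (0.30 N m) points to about 16 N.
  - The pad gap in the pictures suggests less, about 10 N.
  - The held-still moment (0.237 N m) suggests more, around 23 to 34 N. I judged that unreliable because it jumped by 0.1 N m at contact instead of rising with the spring.
  - I stopped at the 15 N estimate. The held-still figure would put it above the 12 to 20 N range, but still under 36 N.
- **Key back in the stand:** It met the floor at the same height as when I picked it up (TCP z 0.199), and the arm is clear of it. The last picture shows the key upright; the bush, ring, micrometer and long shaft look undisturbed.

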